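Set the blank cell in the oil-clarity meter

TASK

Get the oil-clarity meter ready for its blank reading: turn the square blank cell on the loading stage until its two clear panes face the lamp and the detector, slide it fully home in the well, and then close the light shield over it. The cell is too wide to grip, so slide it about flat on the stage, pushing only on its black frame and never on the glass, and leave the other things on the bench where they are.

Things in the scene. Friction and masses are not known exactly. Their poses are not given: they have to be found in the camera images.
- clarity_meter: the meter, fixed on the bench, 236 wide (x), 358 long (y) (all in mm); clutter starts 20 outside. Origin on the bench top, z up; its +y is the way the cell slides home, the light runs along its x. Lamp house (black, finned, x 50..122) and detector head (grey, x -50..-123 with its knob) flank the well, y 28..146, tops at z 90 (fins 95), each with a lens and a white mark on top at y 82
- stage (a point): centre of the loading stage's top, at meter x 0, y -106, z 32 mm: a flat aluminium plate with no rim, meter x -100..100, y -212..0, that runs on at the same height as the floor of the well. A cell pushed over its edge falls
- mouth (a point): middle of the mouth of the well, on its floor, at meter x 0, y 30, z 32 mm. The well runs from here to the end wall (stop) at y 130, 100 wide (2 mm of play each side of the cell), 58 deep, open above. Two upright steel guides, 40 high, flare out from the mouth towards the stage: inner faces 100 apart at y 30, 140 apart at y -12
- blank_cell: empty closed glass cell in a black frame, 96x96 mm, 58 high, about 0.4 to 0.7 kg, slides freely. Origin: centre of its underside. The clear panes are in its +x and -x faces; its +y and -y faces are flat black ribbed ends. A white line on top runs along its x, pane to pane. Right either way round. It starts near the middle of the stage with its x turned 35 to 90 degrees off the meter's x, to either side
- pane_a: clear pane in the cell's +x face, 70 mm wide, 43 high, recessed 2 mm, with 13 mm of black frame at each side; origin at its centre, 29.5 above the cell's underside
- pane_b: the same in the cell's -x face
- beam (a point): where the cell's origin is when it is home against the stop: meter x 0, y 82, z 32 mm, in line with the lenses
- light_shield (a joint): black flap, 112 mm wide, 126 long with its red lip, hinged at the end wall: 0 rad = closed flat over the well (top at z 101), grows to 1.9; starts at 1.65 to 1.87, leaning back. Stays where it is left (friction 0.16 N m): push it all the way down. Its 41 deep skirt, 113 from the hinge, drops behind the cell and nudges it in if a few mm short
- shield_hinge (a point): middle of the shield's hinge pin, along the meter's x, at meter y 138, z 98 mm. Opening swings the free edge up and over towards the meter's +y
- shield_edge (a point): middle of the shield's outer face (its top when closed) at the free edge, 112 mm from the hinge pin, 3 mm outside the plane through the pin; a red lip, 60 wide, stands out 14 mm beyond
- piston: bystander: bare metal piston, 87 mm across, 52 mm high, on the bench close round the meter; origin at its underside
- gasket_tin: bystander: dark tin box, 81x74 mm, 79 mm high, on the bench close round the meter; origin at its underside
- tape_measure: bystander: yellow tape measure, 57x70 mm, 58 mm high, on the bench close round the meter; origin at its underside
- micrometer: bystander: outside micrometer with a green frame, lying flat, 52x102 mm, 16 mm high, on the bench close round the meter; origin at its underside
- nut_2: bystander: hex nut, 25 mm across, 13 mm high, on the bench close round the meter; origin at its underside

How it is judged:
On the way, in this order (a step that is already met when the one before it is completed fails the run):
1. the cell is home in the well with its clear panes facing the lamp and the detector (horizontal distance between blank_cell and beam below 0.006 m and angle between the x axis of blank_cell and the x axis of clarity_meter, either way round below 0.06 rad and angle between blank_cell's own z axis and vertical below 0.04 rad and height (world z) of blank_cell between 0.028 and 0.036 m), for 0.2 s.
2. the light shield is closed over it (value of joint light_shield below 0.06 rad), for 0.2 s.
At the end, for the whole second after the job is handed in: The cell stands flat in the well with its origin within 6 mm of the beam site, its x within 0.06 rad of the meter's x (either way round), at rest, and the light shield is closed to within 0.06 rad (all of step 1 and value of joint light_shield below 0.06 rad and linear speed of blank_cell below 0.02 m/s); the robot touches nothing.
It fails at once if the gripper or arm touches the glass (contact force between any of pane_a, pane_b and the fingers above 0.5 N or contact force between any of pane_a, pane_b and the arm above 0.5 N).
It fails at once if the cell is lifted, tipped or falls off the stage (height (world z) of blank_cell above 0.044 m or height (world z) of blank_cell below 0.022 m or angle between blank_cell's own z axis and vertical above 0.15 rad).
It fails at once if a bystander is moved by more than 30 mm (distance of any of piston, gasket_tin, tape_measure, micrometer, nut_2 from where it was at the start of the episode above 0.03 m).
It also fails if it takes over 67 s, if anything falls off the work surface, if the arm or the gripper's body presses on something with over 40 N, if the wrist force passes 120 N, or if a joint passes its speed limit or range.

ROBOT

A 6-joint arm with a two-finger parallel gripper is mounted at the origin on a cart in front of the work surface, level with it; the furniture and walls round the work are solid. World frame = base frame: x ahead of the robot, y to its left, z up, the work surface at z = 0. Lengths are in m, angles in rad, forces in N, time in s.
With the tool pointing down it reaches from about 0.425 to 1.125 m from the base axis. Payload 14.9 kg.
Tool frame: the origin (TCP) lies midway between the tips of the shut fingers; the grasp point (between the pads) lies 19 mm behind it; z points along the fingers, y is the line along which they close (so a half turn about z gives the same grasp; the last joint's range is limited). The gripper opens to 91 mm and grips with 3 to 60 N. Pads are 32 mm wide; open, the fingers measure 118 mm over their backs; the gripper's body (76 mm by 178 mm) begins 60 mm behind the grasp point.
Start: joints at [-1.177, 0.379, 1.734, -0, 1.028, -0.033], TCP at [0.29, -0.637, 0.214] pointing down, gripper open.
Joint ranges: [-2.77, 2.77], [-0.74, 2.19], [0, 2.66], [-1.06, 4.2], [0.31, 2.87], [-3.08, 3.08]. Speed limits (rad/s): [1.89, 1.89, 2.39, 3.14, 3.14, 3.14].

INTERFACE

Orientations are given as a rotation vector (axis times angle).
In Python, from station import env gives the robot as it stands.
- The arm moves only by the shell command python3 -m pendant 'ROWS' [FORCE]. ROWS is JSON, a list of rows, each an object with "twist": the turn, a rotation vector about the world's x, y, z in rad, a list of three; "xyz": the shift along the world's x, y, z in mm, a list of three; "fingers": the opening in per cent of the stroke, from 0 (shut) to 100 (fully open). In form: [{"twist": [ax, ay, az], "xyz": [x, y, z], "fingers": fingers}, ...]. A call has 1 to 8 rows; each row is the pose to reach, as a shift and turn from the pose commanded when the call began; what a row does not reach only later rows make up. A row lasts 1/12 s, in which the tool goes at most 41.7 mm and 7.16 degrees, less where a joint would pass 70% of its speed; a pose out of reach is approached as far as the arm can. A call with a gripper value outside its range is refused whole. The fingers move at their own pace and stop on an object; FORCE is the grip in N (left out, the last holds). Time passes only in rows, so rows that repeat a pose let the fingers close. It gives the time, the measured TCP pose, the force, the opening and the grip force at its end, in the units of the state.
- env.observe(): the state, without advancing time (a new reading comes with each control period).
- env.capture(name): name is "scene" or "top"; returns the picture (420x560x3 uint8, red, green, blue); there is no depth.
- env.camera_info(name): a dict with "K" (3x3 intrinsics, pixels), "rvec" (rotation vector, rad) and "tvec" (3), from world to camera coordinates, as OpenCV has them. Camera axes: x right, y down, z forward; pixel columns grow to the right and rows downward; lengths in m; the calibration is good to about 2 mm. A picture is of the moment at which its call begins. camera_info takes no time and is no camera call.
- env.close_job(): hands the job in; it is judged then, once.
The state is a dict: "t": time; "joints": joint angles; "dq": joint speeds; "joint_torque": joint torques, N m; "ee_pos": TCP position; "eef_rot": TCP orientation; "force": force on the tool from outside, world axes, zero at the start; "ft_torque": the same for the moment, N m; "opening": finger opening in m; "gripper_force": force on a finger pad.
Only numpy, scipy, OpenCV 4.12 (cv2) and the standard library are available. Lean on these libraries where they do the work, as an engineer would, in place of code of your own. Each camera call takes 0.05 s, during which the arm holds its last target. There are 200 camera calls.

## Working session

There is one attempt and no reset: what is moved stays moved. The work goes in short steps, Python scripts to look and compute and a shell command to move; the robot and the scene stay as the last step left them, time stands still between calls to the robot, and variables do not carry over. Pictures are saved under pics/ and viewed, at most 15 in all, crops included, and the job is handed in when it is done.

```bash
ls; mkdir -p pics
python3 - <<'E'
from station import env
import cv2
for n in("scene","top"):
    im=env.capture(n); cv2.imwrite(f"pics/{n}0.png",im[:,:,::-1]); c=env.camera_info(n); print(n,c)
s=env.observe(); print(s)
E
```

```text
pics
scene {'K': array([[543.34885018,   0.        , 289.41048454],
       [  0.        , 543.34885018, 213.92404285],
       [  0.        ,   0.        ,   1.        ]]), 'rvec': array([ 0.98136462, -2.22142841,  1.30026424]), 'tvec': array([0.35869554, 0.30582459, 1.03364348])}
top {'K': array([[481.07937545,   0.        , 276.61765718],
       [  0.        , 481.07937545, 214.55771575],
       [  0.        ,   0.        ,   1.        ]]), 'rvec': array([ 2.17624178, -2.21679728,  0.08462005]), 'tvec': array([-0.04338037,  0.59634984,  1.00159962])}
{'t': 0.1, 'joints': array([-1.17734306e+00,  3.79335883e-01,  1.73474673e+00, -1.58418820e-05,
        1.02848859e+00, -3.33106822e-02]), 'dq': array([-0.00041675,  0.00067369, -0.00222037,  0.00046823, -0.00176688,
       -0.00058093]), 'joint_torque': array([-1.49697871e-04, -7.65041614e+01, -4.35290480e+01,  6.52384479e-02,
        3.98361334e-02, -7.42005028e-06]), 'ee_pos': array([ 0.28959314, -0.63688532,  0.21335594]), 'eef_rot': array([-3.06940108e+00, -6.65092898e-01,  2.96165806e-04]), 'force': array([-0.50612005, -0.16499352,  0.80486991]), 'ft_torque': array([ 0.0116375 ,  0.01534345, -0.04485772]), 'gripper_force': 0.0, 'opening': 0.0912321153315924}
```

View pics/scene0.png

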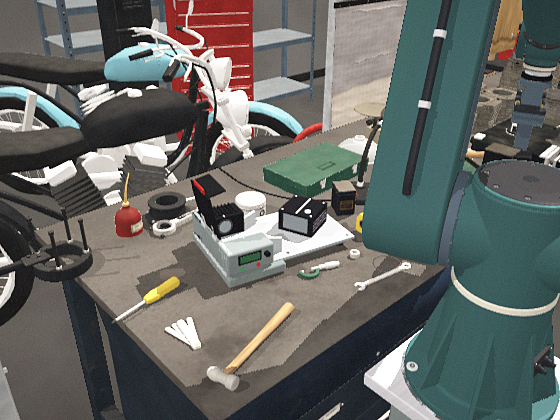

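View pics/top0.png

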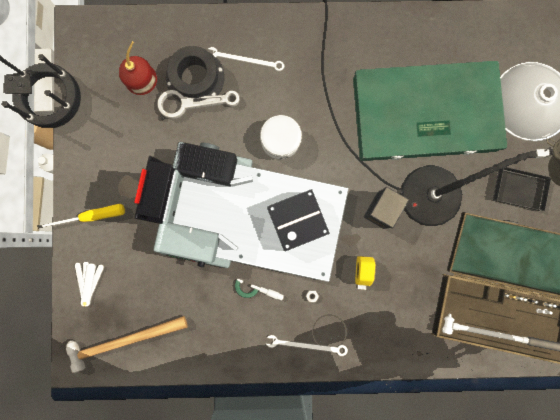

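The top view shows the stage (white plate, corners near (257,168),(349,186),(330,281),(240,262)), and the cell at about (298,220) with its white line running from lower left to upper right. The shield is open, with its red lip at (141,187). The tin is at (389,207), the tape at (366,271), the nut at (312,296), the micrometer at (258,290) and the piston at (281,135).

```bash
cat > h.py <<'E'
import numpy as np, cv2
from station import env
def cam(n):
    c=env.camera_info(n); return c["K"],cv2.Rodrigues(c["rvec"])[0],c["tvec"]
def ray(n,uv,z):
    K,R,t=cam(n); uv=np.atleast_2d(uv).astype(float)
    d=(np.c_[uv,np.ones(len(uv))]@np.linalg.inv(K).T)@R; o=-R.T@t
    return (o+d*((z-o[2])/d[:,2])[:,None])
def proj(n,P):
    K,R,t=cam(n); return cv2.projectPoints(np.atleast_2d(P).astype(float),cv2.Rodrigues(R)[0],t,K,None)[0][:,0]
def shot(n,name):
    im=env.capture(n)[:,:,::-1].copy(); cv2.imwrite(f"pics/{name}.png",im); return im
def dark(im,box):  # black blob -> minAreaRect corners in the box x0,y0,x1,y1
    x0,y0,x1,y1=box; g=im[y0:y1,x0:x1].max(2)
    return g
E
python3 - <<'E'
from h import *
im=cv2.imread("pics/top0.png")
c=cv2.resize(im[130:295,130:410],None,fx=2.8,fy=2.8,interpolation=cv2.INTER_CUBIC); cv2.imwrite("pics/c0.png",c)
print(ray("top",[[257,168],[349,186],[330,281],[240,262]],.032))
g=im.max(2); m=(g<70).astype(np.uint8); m[:,:255]=0;m[:,340:]=0;m[:180]=0;m[260:]=0
cs=cv2.findContours(m,0,2)[0]; k=max(cs,key=cv2.contourArea); r=cv2.minAreaRect(k); print(r, ray("top",cv2.boxPoints(r),.09))
E
```

```text
[[ 0.69360306 -0.0147318   0.032     ]
 [ 0.65215375 -0.20779819  0.032     ]
 [ 0.45421575 -0.16257466  0.032     ]
 [ 0.49718442  0.02381525  0.032     ]]
((294.68963623046875, 234.72413635253906), (20.42648696899414, 31.19681739807129), 68.19859313964844) [[ 0.55851238 -0.05229535  0.09      ]
 [ 0.58031662 -0.10989841  0.09      ]
 [ 0.54265201 -0.12400387  0.09      ]
 [ 0.52098483 -0.06649706  0.09      ]]
```

View pics/c0.png

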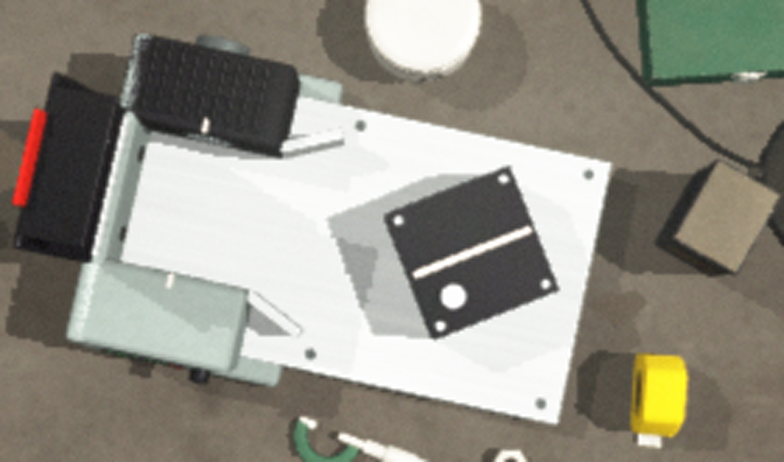

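The crop shows the cell's top corners at crop px (510,167),(386,215),(436,338),(557,290), with the line from (415,276) to (531,230). The stage's end corners are (611,163) and (557,423), and the lens marks are (206,125) and (170,281).

```bash
cat >> h.py <<'E'
def cell(im,M=None,near=None,zt=.09):
    """cell top: dark quad hull near pixel -> centre, edge angle (mod 90), world"""
    g=im.max(2); m=np.zeros(g.shape,np.uint8); u,v=map(int,near); w=38
    m[v-w:v+w,u-w:u+w]=(g[v-w:v+w,u-w:u+w]<85)
    m=cv2.morphologyEx(m,cv2.MORPH_CLOSE,np.ones((7,7),np.uint8)); m=cv2.morphologyEx(m,cv2.MORPH_OPEN,np.ones((3,3),np.uint8))
    k=max(cv2.findContours(m,0,2)[0],key=cv2.contourArea)
    W=ray("top",k[:,0],zt)[:,:2]*1000
    r=cv2.minAreaRect(W.astype(np.float32)); return r
E
python3 - <<'E'
from h import *
im=cv2.imread("pics/top0.png")
f=lambda p:(np.array(p)+.5)/2.8-.5+130
q=f([[510,167],[386,215],[436,338],[557,290]]); W=ray("top",q,.09); print("cell",W.round(4),W.mean(0)); 
l=ray("top",f([[415,276],[531,230]]),.09); d=l[1]-l[0]; print("line ang",np.degrees(np.arctan2(d[1],d[0])),l.mean(0))
for i in range(4):
    d=W[(i+1)%4]-W[i]; print(np.degrees(np.arctan2(d[1],d[0])),np.linalg.norm(d))
print(cell(im,near=(298,220)))
s=ray("top",f([[611,163],[557,423]]),.032);d=s[0]-s[1];print("stage end",s,np.linalg.norm(d),np.degrees(np.arctan2(d[1],d[0])))
k=ray("top",f([[206,125],[170,281]]),.09);d=k[0]-k[1];print("marks",k,np.linalg.norm(d),np.degrees(np.arctan2(d[1],d[0])))
a=(s.mean(0)-0)[:2]; b=k.mean(0)[:2]; d=b-a; print("axis y",np.degrees(np.arctan2(d[1],d[0]))-90,np.linalg.norm(d))
for n,p,z in(("tin",f([735,215]),.079),("tape",f([662,395]),.058),("piston",f([422,20]),.052)): print(n,ray("top",p,z))
E
```

```text
cell [[ 0.6399 -0.124   0.09  ]
 [ 0.6073 -0.0357  0.09  ]
 [ 0.5202 -0.0692  0.09  ]
 [ 0.5522 -0.1551  0.09  ]] [ 0.579904   -0.09601057  0.09      ]
line ang -69.42875528264784 [ 0.579425   -0.09656666  0.09      ]
110.20398209385156 0.09414689065364049
-158.95737094207752 0.09341498045767703
-69.52158291268395 0.09169060313321539
19.532198284555733 0.0929721867497145
((580.0582885742188, -94.52297973632812), (92.98442840576172, 94.19938659667969), 20.642854690551758)
stage end [[ 0.64818609 -0.20534809  0.032     ]
 [ 0.45478986 -0.15968736  0.032     ]] 0.19871337308184106 -13.284230166579423
marks [[0.67342897 0.09041949 0.09      ]
 [0.5636012  0.11665764 0.09      ]] 0.11291846759864847 -13.436270925533634
axis y -13.187319030510665 0.2938040729872013
tin [[ 0.60377946 -0.28550297  0.079     ]]
tape [[ 0.47542701 -0.23333803  0.058     ]]
piston [[ 0.75475395 -0.06476646  0.052     ]]
```

The meter origin is at world (600, 24) mm with yaw -13.3°. The cell is at world (580, -95), with its x 56° clockwise off. I'll turn it +28° from its far ribbed end, then another +28° from its near ribbed end, and then push it in.

```bash
T='python3 -m pendant'
python3 -m pendant '[{"twist":[0,0,0],"xyz":[108,298,0],"fingers":70},{"twist":[0,0,0],"xyz":[108,298,0],"fingers":70},{"twist":[0,0,0],"xyz":[108,298,0],"fingers":70},{"twist":[0,0,0],"xyz":[108,298,0],"fingers":70},{"twist":[0,0,0],"xyz":[108,298,0],"fingers":70},{"twist":[0,0,0],"xyz":[108,298,0],"fingers":70},{"twist":[0,0,0],"xyz":[108,298,0],"fingers":70},{"twist":[0,0,0],"xyz":[108,298,0],"fingers":70}]' 10
python3 -m pendant '[{"twist":[0,0,-0.066],"xyz":[32,89,0],"fingers":70},{"twist":[0,0,-0.066],"xyz":[32,89,0],"fingers":70},{"twist":[0,0,-0.066],"xyz":[32,89,0],"fingers":70},{"twist":[0,0,-0.066],"xyz":[163,197,0],"fingers":70},{"twist":[0,0,-0.066],"xyz":[163,197,0],"fingers":70},{"twist":[0,0,-0.066],"xyz":[163,197,0],"fingers":70},{"twist":[0,0,-0.066],"xyz":[163,197,0],"fingers":70},{"twist":[0,0,-0.066],"xyz":[163,197,0],"fingers":70}]'
```

```text
t: 0.77
ee_pos: [0.398, -0.3359, 0.2136]
eef_rot: [-3.069, -0.666, 0.001]
force: [-0.3, -0.6, -0.3]
opening: 0.064
gripper_force: 0.0
t: 1.43
ee_pos: [0.5648, -0.1391, 0.2141]
eef_rot: [3.09, 0.568, 0.003]
force: [0.1, -1.0, 0.3]
opening: 0.0637
gripper_force: 0.0
```

```bash
python3 -m pendant '[{"twist":[0,0,0],"xyz":[30,24,0],"fingers":70},{"twist":[0,0,0],"xyz":[60,48,0],"fingers":70},{"twist":[0,0,0],"xyz":[87,71,0],"fingers":70},{"twist":[0,0,0],"xyz":[87,71,-40],"fingers":70},{"twist":[0,0,0],"xyz":[87,71,-80],"fingers":70},{"twist":[0,0,0],"xyz":[87,71,-90],"fingers":70},{"twist":[0,0,0],"xyz":[87,71,-90],"fingers":70}]'
python3 - <<'E'
from h import *
shot("top","top1"); shot("scene","scene1")
im=np.hstack([cv2.resize(cv2.imread("pics/top1.png")[130:295,130:410],(400,236)),cv2.resize(cv2.imread("pics/scene1.png")[140:290,150:405],(400,236))]);cv2.imwrite("pics/v1.png",im)
E
```

```text
t: 2.02
ee_pos: [0.6454, -0.0712, 0.1208]
eef_rot: [-3.089, -0.563, 0.009]
force: [-0.8, 0.4, 0.7]
opening: 0.0638
gripper_force: 0.0
```

View pics/v1.png

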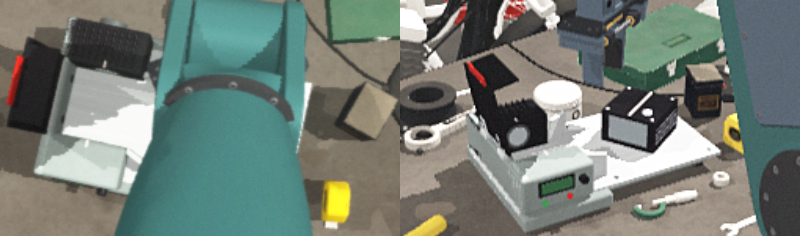

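The right half (scene view) shows the gripper above the far side of the cell, clear of the lamp house. Next I go down and make the first turning push.

```bash
python3 -m pendant '[{"twist":[0,0,0],"xyz":[2,0,0],"fingers":70},{"twist":[0,0,0],"xyz":[2,0,-20],"fingers":70},{"twist":[0,0,0],"xyz":[2,0,-40],"fingers":70},{"twist":[0,0,0],"xyz":[2,0,-60],"fingers":70},{"twist":[0,0,0],"xyz":[2,0,-72],"fingers":70},{"twist":[0,0,0],"xyz":[2,0,-72],"fingers":70},{"twist":[0,0,0],"xyz":[2,0,-72],"fingers":70}]'
python3 -c "
from h import *
shot('scene','scene2')"
```

```text
t: 2.7
ee_pos: [0.6503, -0.0714, 0.053]
eef_rot: [3.09, 0.563, 0.001]
force: [0.0, -0.0, -0.1]
opening: 0.0637
gripper_force: 0.0
```

```bash
python3 -m pendant '[{"twist":[0,0,0],"xyz":[-5,-1,0],"fingers":70},{"twist":[0,0,0],"xyz":[-10,-1.6,0],"fingers":70},{"twist":[0,0,0.06],"xyz":[-14.5,1,0],"fingers":70},{"twist":[0,0,0.122],"xyz":[-19,3,0],"fingers":70},{"twist":[0,0,0.183],"xyz":[-24,5,0],"fingers":70},{"twist":[0,0,0.244],"xyz":[-28.4,6.6,0],"fingers":70},{"twist":[0,0,0.244],"xyz":[-28.4,6.6,0],"fingers":70}]'
python3 -c "
from h import *
im=shot('scene','scene3');b=cv2.imread('pics/scene2.png')
cv2.imwrite('pics/v2.png',np.hstack([cv2.resize(x[150:290,190:370],(400,311),interpolation=cv2.INTER_CUBIC) for x in(b,im)]))"
```

```text
t: 3.33
ee_pos: [0.6213, -0.0644, 0.0531]
eef_rot: [2.997, 0.94, 0.003]
force: [1.6, 1.2, 0.8]
opening: 0.0634
gripper_force: 1.2
```

View pics/v2.png

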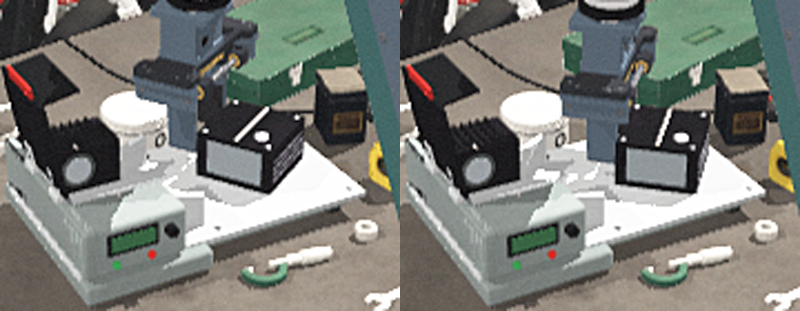

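The scene view shows the cell turning with the fingers flush on its far ribbed end. I'll continue the turn.

```bash
python3 -m pendant '[{"twist":[0,0,0.06],"xyz":[-4.7,1,0],"fingers":70},{"twist":[0,0,0.122],"xyz":[-9.5,2,0],"fingers":70},{"twist":[0,0,0.183],"xyz":[-14.3,2.7,0],"fingers":70},{"twist":[0,0,0.244],"xyz":[-19,3,0],"fingers":70},{"twist":[0,0,0.244],"xyz":[-19,3,0],"fingers":70}]'
cat >> h.py <<'E'
def line(im,near,n="scene",r=22):
    """white line on the cell top near a pixel: mid & angle in the world (z .09)"""
    u,v=map(int,near); m=np.zeros(im.shape[:2],np.uint8); m[v-r:v+r,u-r:u+r]=im[v-r:v+r,u-r:u+r].min(2)>130
    best=None
    for k in cv2.findContours(m,0,2)[0]:
        if len(k)<5: continue
        W=(ray(n,k[:,0],.09)[:,:2]*1000).astype(np.float32); c,s,a=cv2.minAreaRect(W)
        L=max(s); a=a if s[0]>s[1] else a+90
        print(np.round(c,1),np.round(s,1),round(a,1),k[:,0].mean(0).round(0))
E
python3 -c "
from h import *
im=shot('scene','scene4'); p=proj('scene',[.5638,-.1136,.09])[0]; print(p); line(im,p)"
```

```text
t: 3.8
ee_pos: [0.602, -0.0616, 0.0523]
eef_rot: [2.862, 1.295, 0.0]
force: [0.9, 2.4, 0.4]
opening: 0.0637
gripper_force: 0.9
[312.22035502 205.8764009 ]
[500.2 -58.3] [69.1 33.8] 48.9 [314. 222.]
[ 526.6 -119. ] [15.4 16.5] 134.1 [325. 210.]
[ 573.6 -147.6] [ 42.3 154. ] 112.0 [320. 198.]
[ 628.  -218.6] [11.3 30.8] 139.3 [322. 186.]
[ 670.3 -174.1] [ 2.8 24.7] 136.0 [300. 185.]
```

```bash
python3 -m pendant '[{"twist":[0,0,0],"xyz":[13,15,0],"fingers":70},{"twist":[0,0,0],"xyz":[13,15,35],"fingers":70},{"twist":[0,0,0],"xyz":[13,15,75],"fingers":70},{"twist":[0,0,0],"xyz":[-10,-15,85],"fingers":70},{"twist":[0,0,0],"xyz":[-35,-45,85],"fingers":70},{"twist":[0,0,0],"xyz":[-60,-75,85],"fingers":70},{"twist":[0,0,0],"xyz":[-94,-108,85],"fingers":70},{"twist":[0,0,0],"xyz":[-94,-108,85],"fingers":70}]'
python3 -c "
from h import *
im=shot('scene','scene5'); cv2.imwrite('pics/v3.png',cv2.resize(im[150:270,200:380],(800,533),interpolation=cv2.INTER_CUBIC))"
```

```text
t: 4.52
ee_pos: [0.5045, -0.1723, 0.1366]
eef_rot: [-2.866, -1.285, 0.003]
force: [-0.1, 0.4, -0.6]
opening: 0.0638
gripper_force: 0.0
```

View pics/v3.png

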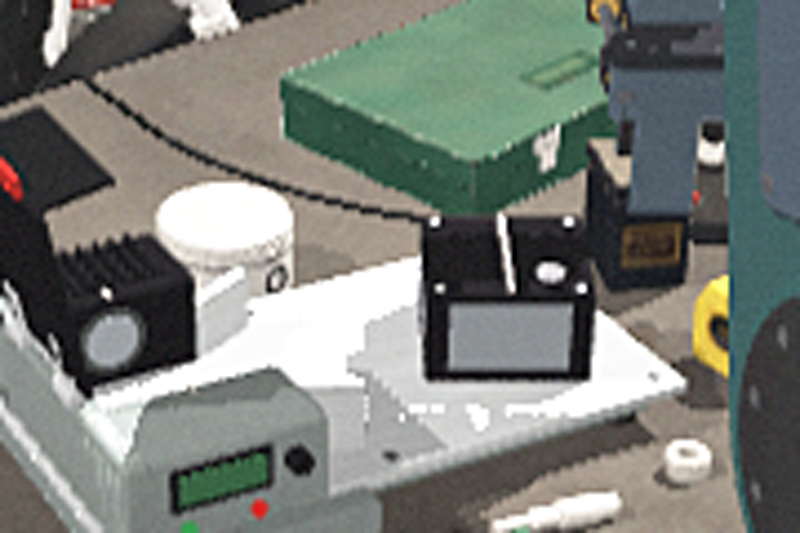

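The crop shows the cell's line from (501,214) to (513,291) and its corner dots at (440,288),(582,288),(569,222),(433,220). The fingers are clear to the right.

```bash
python3 -c "
from h import *
f=lambda p:(np.array(p)+.5)/4.4444-.5+[200,150]
l=ray('scene',f([[501,214],[513,291]]),.09)*1000;d=l[1]-l[0];print(l.mean(0),np.degrees(np.arctan2(d[1],d[0])),np.linalg.norm(d))
w=ray('scene',f([[440,288],[582,288],[569,222],[433,220]]),.09)*1000;print(w.round(1),w.mean(0))
for i in range(4):
  d=w[(i+1)%4]-w[i];print(np.degrees(np.arctan2(d[1],d[0])),np.linalg.norm(d))
"
```

```text
[ 560.21503937 -115.25908753   90.        ] 139.13308241522697 92.61175288478542
[[ 554.9  -56.    90. ]
 [ 501.8 -117.1   90. ]
 [ 561.4 -169.2   90. ]
 [ 616.5 -109.4   90. ]] [ 558.63384626 -112.92374394   90.        ]
-131.02440159186114 80.92331548027958
-41.12271835656049 79.16222392248316
47.331632715663275 81.2905837457084
139.11478416611754 81.49446716413412
```

```bash
python3 -m pendant '[{"twist":[0,0,0],"xyz":[0,0,-30],"fingers":70},{"twist":[0,0,0],"xyz":[0,0,-60],"fingers":70},{"twist":[0,0,0],"xyz":[0,0,-86],"fingers":70},{"twist":[0,0,0],"xyz":[0,0,-86],"fingers":70},{"twist":[0,0,0],"xyz":[0,0,-86],"fingers":70}]'
python3 -m pendant '[{"twist":[0,0,0],"xyz":[6,6,0],"fingers":70},{"twist":[0,0,0],"xyz":[11,11,0],"fingers":70},{"twist":[0,0,0],"xyz":[13,13,0],"fingers":70},{"twist":[0,0,0.06],"xyz":[18.5,13.5,0],"fingers":70},{"twist":[0,0,0.122],"xyz":[24,14,0],"fingers":70},{"twist":[0,0,0.183],"xyz":[29,15.2,0],"fingers":70},{"twist":[0,0,0.244],"xyz":[34.4,16.4,0],"fingers":70},{"twist":[0,0,0.244],"xyz":[34.4,16.4,0],"fingers":70}]'
python3 -c "
from h import *
im=shot('scene','scene6'); cv2.imwrite('pics/v4.png',cv2.resize(im[150:270,200:380],(800,533),interpolation=cv2.INTER_CUBIC))"
```

```text
t: 4.98
ee_pos: [0.5082, -0.1691, 0.0504]
eef_rot: [-2.862, -1.291, 0.003]
force: [0.5, 0.4, 0.7]
opening: 0.064
gripper_force: 0.0
t: 5.65
ee_pos: [0.5446, -0.1531, 0.0522]
eef_rot: [2.68, 1.636, 0.002]
force: [-0.1, -0.3, 0.8]
opening: 0.0638
gripper_force: 0.5
```

View pics/v4.png

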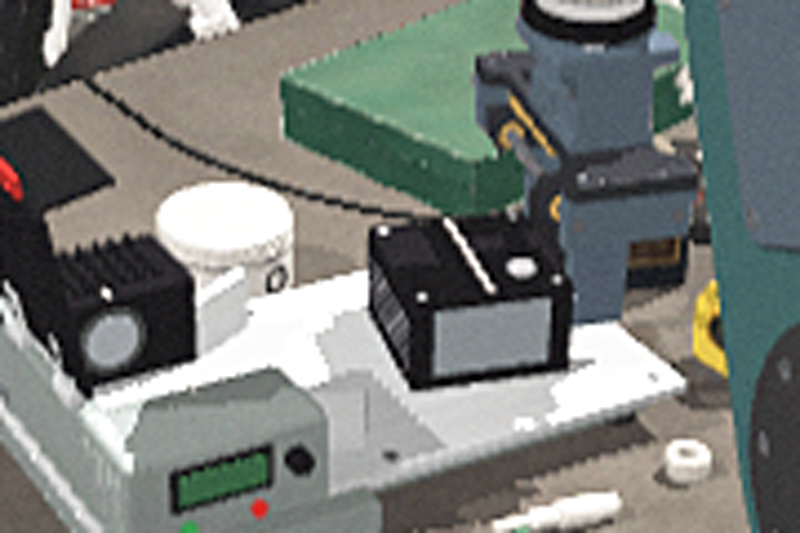

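The crop shows the cell turning, with the line from (447,220) to (490,291) and the fingers on its near ribbed end.

```bash
python3 -c "
from h import *
f=lambda p:(np.array(p)+.5)/4.4444-.5+[200,150]
l=ray('scene',f([[447,220],[490,291]]),.09)*1000;d=l[1]-l[0];print(l.mean(0),np.degrees(np.arctan2(d[1],d[0])),np.linalg.norm(d))
o=np.array([600,24.]);a=np.radians(-13.3);R=np.array([[np.cos(a),-np.sin(a)],[np.sin(a),np.cos(a)]])
print(R.T@(l.mean(0)[:2]-o), R.T@(np.array([544.6,-153.1])-o), R.T@(np.array([573.9,-96.2])-o))
"
```

```text
[572.39611793 -95.40780629  90.        ] 152.258004757636 87.2627241919788
[   0.60621962 -122.55542015] [ -13.1723011  -185.09473381] [   2.25200983 -122.98039865]
```

```bash
python3 -m pendant '[{"twist":[0,0,0.06],"xyz":[4,3.2,0],"fingers":55},{"twist":[0,0,0.122],"xyz":[7.8,6.4,0],"fingers":55},{"twist":[0,0,0.183],"xyz":[12.3,10,0],"fingers":55},{"twist":[0,0,0.243],"xyz":[16.8,13.6,0],"fingers":55},{"twist":[0,0,0.243],"xyz":[19,23,0],"fingers":55},{"twist":[0,0,0.243],"xyz":[21.4,33,0],"fingers":55},{"twist":[0,0,0.243],"xyz":[21.4,33,0],"fingers":55}]'
python3 -c "
from h import *
im=shot('scene','scene7'); b=shot('top','top7');cv2.imwrite('pics/v5.png',np.vstack([cv2.resize(im[165:255,200:380],(600,300),interpolation=cv2.INTER_CUBIC),cv2.resize(b[155:275,150:390],(600,300),interpolation=cv2.INTER_CUBIC)]))"
```

```text
t: 6.28
ee_pos: [0.5644, -0.1187, 0.0512]
eef_rot: [2.469, 1.943, 0.001]
force: [-0.1, 0.2, 1.0]
opening: 0.0503
gripper_force: 0.0
```

View pics/v5.png

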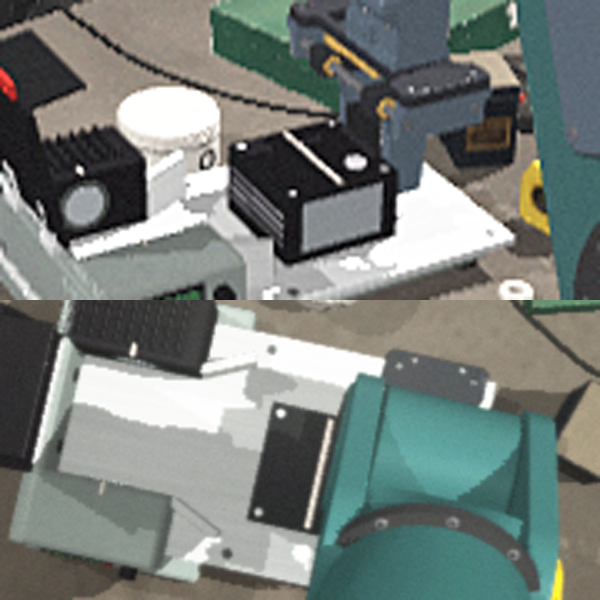

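The bottom (top view) shows the cell square to the well, with the line from (331,420) to (307,528) and leading corners at (277,402) and (248,519).

```bash
cat >> h.py <<'E'
O=np.array([600,24.]);_a=np.radians(-13.3);RM=np.array([[np.cos(_a),-np.sin(_a)],[np.sin(_a),np.cos(_a)]])
def met(w): return (np.atleast_2d(w)[:,:2]-O)@RM
def show(l,name):
    d=l[1]-l[0]; print(name,met(l).round(1).tolist(),met(l).mean(0).round(1),"deg",round(float(np.degrees(np.arctan(d[1]/d[0]))+13.3),1),"len",round(float(np.hypot(*d[:2])),1))
E
python3 -c "
from h import *
f=lambda p:(np.array(p)+.5)/2.5-.5+[150,155]
show(ray('top',f([[331,120],[307,228]]),.09)*1000,'line')
show(ray('top',f([[277,102],[248,219]]),.09)*1000,'lead')
g=lambda p:(np.array(p)+.5)/3.3333-.5+[200,165]
show(ray('scene',g([[287,133],[342,184]]),.09)*1000,'sline')
print(met([[564.4,-118.7]]))
show(ray('top',f([[135,47],[101,187]]),.09)*1000,'marks')
"
```

```text
line [[34.3, -82.9], [-53.0, -82.5]] [ -9.4 -82.7] deg -0.3 len 87.3
lead [[39.2, -38.2], [-55.9, -35.6]] [ -8.4 -36.9] deg -1.5 len 95.1
sline [[34.6, -84.8], [-53.1, -82.5]] [ -9.2 -83.7] deg -1.5 len 87.6
[[  -1.81707037 -147.06239579]]
marks [[58.0, 81.0], [-55.8, 82.6]] [ 1.1 81.8] deg -0.8 len 113.8
```

The cell is square but sits about 10 mm to the detector side, which the guides will take up. I'll push in slowly and watch the force.

```bash
python3 -m pendant '[{"twist":[0,0,0],"xyz":[2,8,0],"fingers":55},{"twist":[0,0,0],"xyz":[4.5,15.5,0],"fingers":55},{"twist":[0,0,0],"xyz":[7,23,0],"fingers":55},{"twist":[0,0,0],"xyz":[9,31,0],"fingers":55},{"twist":[0,0,0],"xyz":[11.5,38.5,0],"fingers":55},{"twist":[0,0,0],"xyz":[13.5,46,0],"fingers":55},{"twist":[0,0,0],"xyz":[16,54,0],"fingers":55},{"twist":[0,0,0],"xyz":[18,61.5,0],"fingers":55}]'
python3 -m pendant '[{"twist":[0,0,0],"xyz":[1.2,5,0],"fingers":55},{"twist":[0,0,0],"xyz":[2.4,10,0],"fingers":55},{"twist":[0,0,0],"xyz":[3.6,15,0],"fingers":55},{"twist":[0,0,0],"xyz":[4.8,20,0],"fingers":55},{"twist":[0,0,0],"xyz":[6,25,0],"fingers":55},{"twist":[0,0,0],"xyz":[7.2,30,0],"fingers":55},{"twist":[0,0,0],"xyz":[8.4,35,0],"fingers":55},{"twist":[0,0,0],"xyz":[8.4,35,0],"fingers":55}]'
python3 -c "
from h import *
b=shot('top','top8');print(met(env.observe()['ee_pos']*1000));cv2.imwrite('pics/v6.png',cv2.resize(b[155:275,150:390],(800,400),interpolation=cv2.INTER_CUBIC))"
```

```text
t: 7.05
ee_pos: [0.5839, -0.0591, 0.0516]
eef_rot: [2.463, 1.945, 0.002]
force: [9.2, -34.8, 3.8]
opening: 0.0504
gripper_force: 16.0
t: 7.72
ee_pos: [0.5908, -0.0226, 0.0509]
eef_rot: [-2.466, -1.946, -0.0]
force: [0.6, 0.9, -0.2]
opening: 0.0434
gripper_force: 0.0
[[  1.69978393 -47.77713913]]
```

View pics/v6.png

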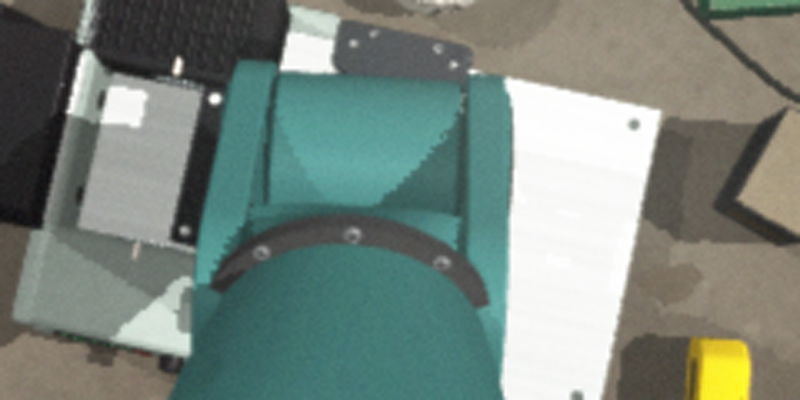

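The cell is now in the well, with its leading dots at (214,98) and (184,230) in the crop. I'll continue to the stop.

```bash
python3 -c "
from h import *
f=lambda p:(np.array(p)+.5)/3.3333-.5+[150,155]
show(ray('top',f([[214,98],[184,230]]),.09)*1000,'dots')"
python3 -m pendant '[{"twist":[0,0,0],"xyz":[1,5,0],"fingers":55},{"twist":[0,0,0],"xyz":[2.1,10,0],"fingers":55},{"twist":[0,0,0],"xyz":[3.2,15,0],"fingers":55},{"twist":[0,0,0],"xyz":[4.3,20,0],"fingers":55},{"twist":[0,0,0],"xyz":[5.5,25,0],"fingers":55},{"twist":[0,0,0],"xyz":[6.6,30,0],"fingers":55},{"twist":[0,0,0],"xyz":[7.7,35,0],"fingers":55},{"twist":[0,0,0],"xyz":[8.8,40,0],"fingers":55}]'
python3 -c "
from h import *
b=shot('top','top9');print(met(env.observe()['ee_pos']*1000))"
```

```text
dots [[41.7, 56.8], [-38.5, 56.9]] [ 1.6 56.8] deg -0.0 len 80.2
t: 8.43
ee_pos: [0.5994, 0.0168, 0.0509]
eef_rot: [-2.466, -1.946, 0.0]
force: [-1.3, -1.9, -0.6]
opening: 0.05
gripper_force: 1.1
[[ 1.18923337 -6.4046397 ]]
```

```bash
python3 -m pendant '[{"twist":[0,0,0],"xyz":[1,5,0],"fingers":55},{"twist":[0,0,0],"xyz":[2.1,10,0],"fingers":55},{"twist":[0,0,0],"xyz":[3.2,14,0],"fingers":55},{"twist":[0,0,0],"xyz":[4,17,0],"fingers":55},{"twist":[0,0,0],"xyz":[4.7,20,0],"fingers":55},{"twist":[0,0,0],"xyz":[5.2,22,0],"fingers":55},{"twist":[0,0,0],"xyz":[5.4,23,0],"fingers":55},{"twist":[0,0,0],"xyz":[5.4,23,0],"fingers":55}]'
python3 -m pendant '[{"twist":[0,0,0],"xyz":[0.2,1,0],"fingers":55},{"twist":[0,0,0],"xyz":[0.4,2,0],"fingers":55},{"twist":[0,0,0],"xyz":[0.4,2,0],"fingers":55}]'
python3 -c "
from h import *
b=shot('top','top9');print(met(env.observe()['ee_pos']*1000))"
```

```text
t: 9.15
ee_pos: [0.6049, 0.0395, 0.0509]
eef_rot: [-2.467, -1.946, -0.0]
force: [-0.3, 0.0, 0.8]
opening: 0.0498
gripper_force: 0.0
t: 9.4
ee_pos: [0.6052, 0.0413, 0.051]
eef_rot: [2.467, 1.946, 0.0]
force: [0.0, -1.6, 0.3]
opening: 0.0504
gripper_force: 0.9
[[ 1.11597521 18.05047444]]
```

```bash
python3 -m pendant '[{"twist":[0,0,0],"xyz":[0.2,1,0],"fingers":55},{"twist":[0,0,0],"xyz":[0.2,1,0],"fingers":55},{"twist":[0,0,0],"xyz":[0.4,2,0],"fingers":55},{"twist":[0,0,0],"xyz":[0.4,2,0],"fingers":55}]'
python3 -m pendant '[{"twist":[0,0,0],"xyz":[0.2,1,0],"fingers":55},{"twist":[0,0,0],"xyz":[0.2,1,0],"fingers":55}]'
python3 -c "
from h import *
b=shot('top','top10');print(met(env.observe()['ee_pos']*1000))
f=lambda p:(np.array(p)+.5)/3.3333-.5+[150,155]
cv2.imwrite('pics/v7.png',np.hstack([cv2.resize(b[165:255,150:250],(400,360),interpolation=cv2.INTER_CUBIC),cv2.resize(shot('scene','s10')[160:250,190:290],(400,360),interpolation=cv2.INTER_CUBIC)]))"
```

```text
t: 9.78
ee_pos: [0.6056, 0.0415, 0.051]
eef_rot: [2.464, 1.946, -0.003]
force: [-0.2, -23.0, 2.5]
opening: 0.0501
gripper_force: 11.2
t: 9.95
ee_pos: [0.6056, 0.0416, 0.0511]
eef_rot: [2.463, 1.946, -0.004]
force: [-2.3, -33.8, 6.3]
opening: 0.0498
gripper_force: 16.7
[[ 1.40766731 18.38378811]]
```

View pics/v7.png

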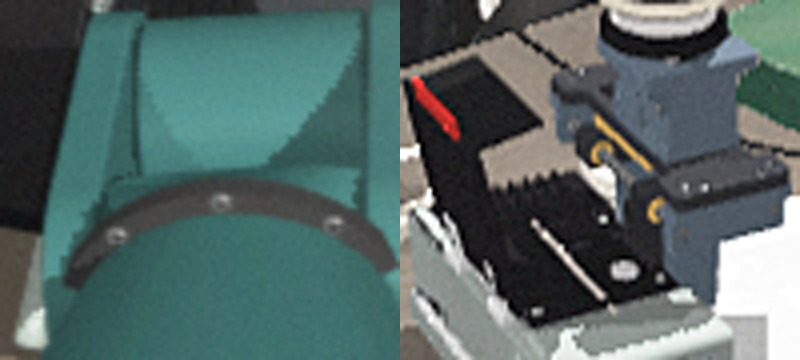

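The scene view shows the cell home between the lamp and the detector with its line across the beam, and the force rose firmly at the stop. I'll back off, rise, and go over behind the shield.

```bash
python3 -m pendant '[{"twist":[0,0,0],"xyz":[-5,-21,0],"fingers":40},{"twist":[0,0,0],"xyz":[-10,-42,0],"fingers":20},{"twist":[0,0,0],"xyz":[-10,-42,40],"fingers":0},{"twist":[0,0,0],"xyz":[-10,-42,80],"fingers":0},{"twist":[0,0,0],"xyz":[-10,-42,120],"fingers":0},{"twist":[0,0,0],"xyz":[-10,-42,160],"fingers":0},{"twist":[0,0,0],"xyz":[-10,-42,200],"fingers":0},{"twist":[0,0,0],"xyz":[-10,-42,212],"fingers":0}]'
python3 -c "
from h import *
im=shot('scene','s11');m=((im[:,:,2]>130)&(im[:,:,1]<70)&(im[:,:,0]<70)).astype(np.uint8);m[:160]=0;m[230:]=0;m[:,:170]=0;m[:,230:]=0
ys,xs=np.nonzero(m);print('red',xs.min(),xs.max(),ys.min(),ys.max(),xs.mean(),ys.mean())
for th in(1.65,1.7,1.75,1.8,1.85):
  r=119;y=138-r*np.cos(th);z=98+r*np.sin(th);w=RM@[1,y]+O;print(th,proj('scene',[w[0]/1e3,w[1]/1e3,z/1e3]),round(y),round(z))
cv2.imwrite('pics/v8.png',cv2.resize(im[140:260,180:340],(800,600),interpolation=cv2.INTER_CUBIC))"
```

```text
t: 10.72
ee_pos: [0.598, 0.0024, 0.2693]
eef_rot: [2.463, 1.943, 0.009]
force: [0.5, 0.1, 1.7]
opening: 0.001
gripper_force: 0.0
red 193 204 180 194 198.75438596491227 186.8421052631579
1.65 [[204.16353024 184.74895751]] 147 217
1.7 [[201.71415091 185.54154465]] 153 216
1.75 [[199.2799114  186.45078911]] 159 215
1.8 [[196.86798536 187.47464991]] 165 214
1.85 [[194.4855402  188.61068166]] 171 212
```

View pics/v8.png

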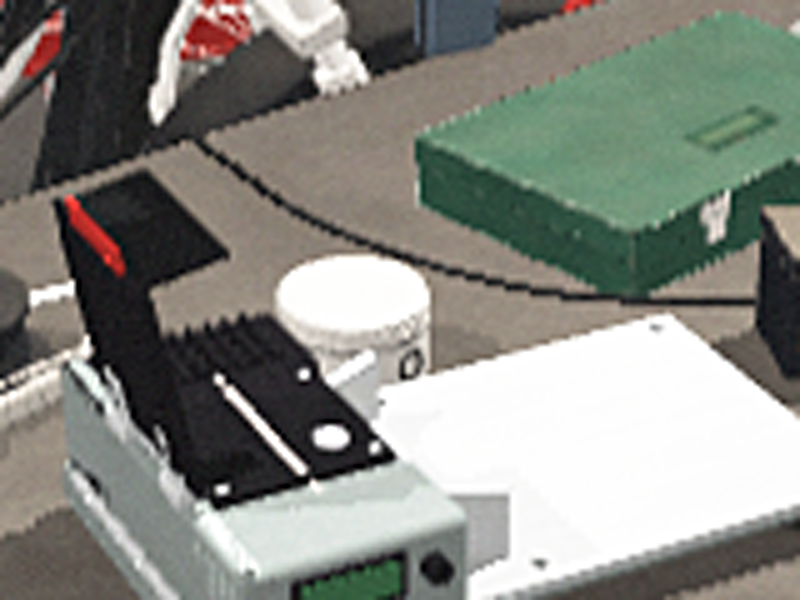

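The shield is at about 1.76 rad, with the red lip at about px (199,187). The cell's line runs from (217,378) to (315,487) in the crop. I'll check that it is home and move over.

```bash
python3 -c "
from h import *
f=lambda p:(np.array(p)+.5)/5-.5+[180,140]
show(ray('scene',f([[217,378],[315,487]]),.09)*1000,'line'); print(met(env.observe()['ee_pos']*1000))"
python3 -m pendant '[{"twist":[0,0,0],"xyz":[9,39,0],"fingers":0},{"twist":[0,0,0],"xyz":[18,78,0],"fingers":0},{"twist":[0,0,0],"xyz":[27,117,0],"fingers":0},{"twist":[0,0,0],"xyz":[36,156,0],"fingers":0},{"twist":[0,0,0],"xyz":[45,195,0],"fingers":0},{"twist":[0,0,0],"xyz":[54,231,0],"fingers":0},{"twist":[0,0,0],"xyz":[54,231,0],"fingers":0},{"twist":[0,0,0],"xyz":[54,231,0],"fingers":0}]'
python3 -c "
from h import *
print(met(env.observe()['ee_pos']*1000))"
```

```text
line [[59.3, 81.5], [-56.0, 82.1]] [ 1.6 81.8] deg -0.3 len 115.3
[[  3.24794836 -21.43391942]]
t: 11.43
ee_pos: [0.6494, 0.235, 0.2615]
eef_rot: [-2.464, -1.948, 0.002]
force: [0.1, -1.3, -0.0]
opening: 0.0001
gripper_force: 0.0
[[ -0.45312102 216.65735341]]
```

```bash
python3 -m pendant '[{"twist":[0,0,0],"xyz":[0,0,-34],"fingers":0},{"twist":[0,0,0],"xyz":[0,0,-68],"fingers":0},{"twist":[0,0,0],"xyz":[0,0,-68],"fingers":0},{"twist":[0,0,0],"xyz":[-4.6,-19.5,-68],"fingers":0},{"twist":[0,0,0],"xyz":[-8,-34,-68],"fingers":0},{"twist":[0,0,0],"xyz":[-11,-46,-68],"fingers":0},{"twist":[0,0,0],"xyz":[-14,-58,-68],"fingers":0},{"twist":[0,0,0],"xyz":[-14,-58,-68],"fingers":0}]'
python3 -c "
from h import *
print(met(env.observe()['ee_pos']*1000)); im=shot('scene','s12');cv2.imwrite('pics/v9.png',cv2.resize(im[120:260,180:340],(640,560),interpolation=cv2.INTER_CUBIC))"
```

```text
t: 12.1
ee_pos: [0.6357, 0.1731, 0.196]
eef_rot: [2.468, 1.943, 0.001]
force: [-0.4, 0.6, 0.3]
opening: 0.0004
gripper_force: 0.0
[[  0.41617463 153.26025693]]
```

View pics/v9.png

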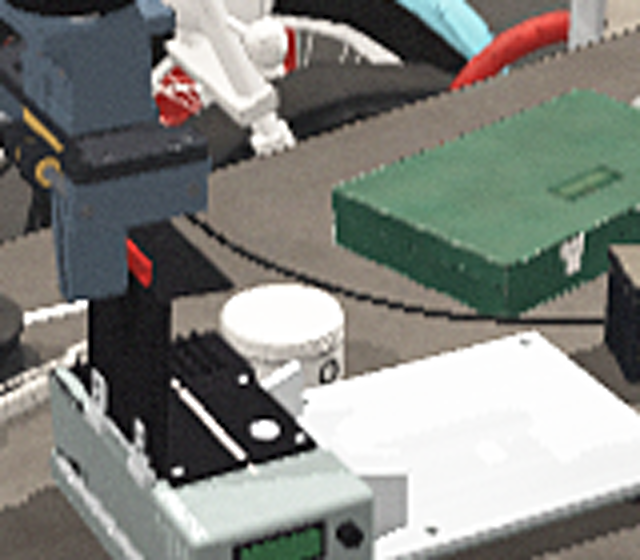

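The shield is upright and following the finger. I'll swing it down.

```bash
python3 -m pendant '[{"twist":[0,0,0],"xyz":[-2.4,-10,-1],"fingers":0},{"twist":[0,0,0],"xyz":[-5,-20.5,-4],"fingers":0},{"twist":[0,0,0],"xyz":[-7.7,-32,-8],"fingers":0},{"twist":[0,0,0],"xyz":[-10,-43,-13],"fingers":0},{"twist":[0,0,0],"xyz":[-12.6,-53,-20],"fingers":0},{"twist":[0,0,0],"xyz":[-15,-63,-28],"fingers":0},{"twist":[0,0,0],"xyz":[-17,-71,-37],"fingers":0},{"twist":[0,0,0],"xyz":[-18.6,-78,-47],"fingers":0}]'
python3 -m pendant '[{"twist":[0,0,0],"xyz":[-1.2,-5,-11],"fingers":0},{"twist":[0,0,0],"xyz":[-2.3,-10,-23],"fingers":0},{"twist":[0,0,0],"xyz":[-3,-12,-34],"fingers":0},{"twist":[0,0,0],"xyz":[-3.2,-14,-42],"fingers":0},{"twist":[0,0,0],"xyz":[-3.2,-14,-42],"fingers":0}]'
python3 -c "
from h import *
print(met(env.observe()['ee_pos']*1000))"
```

```text
t: 12.82
ee_pos: [0.6168, 0.0962, 0.1469]
eef_rot: [-2.467, -1.945, 0.0]
force: [1.1, 1.4, 1.0]
opening: 0.0006
gripper_force: 0.7
t: 13.23
ee_pos: [0.6127, 0.083, 0.1036]
eef_rot: [-2.465, -1.945, 0.004]
force: [-0.1, 0.4, -1.6]
opening: 0.0004
gripper_force: 0.0
[[-1.17478347 60.37228846]]
```

Now I'll press lightly until the force rises.

```bash
python3 -m pendant '[{"twist":[0,0,0],"xyz":[0,0,-2],"fingers":0},{"twist":[0,0,0],"xyz":[0,0,-3],"fingers":0},{"twist":[0,0,0],"xyz":[0,0,-4],"fingers":0},{"twist":[0,0,0],"xyz":[0,0,-4],"fingers":0}]'
```

```text
t: 13.57
ee_pos: [0.6142, 0.0835, 0.1022]
eef_rot: [2.466, 1.946, 0.001]
force: [0.3, 0.5, -0.3]
opening: 0.0006
gripper_force: 0.0
```

```bash
python3 -m pendant '[{"twist":[0,0,0],"xyz":[0,0,-1],"fingers":0},{"twist":[0,0,0],"xyz":[0,0,-2],"fingers":0},{"twist":[0,0,0],"xyz":[0,0,-2],"fingers":0}]'
python3 -m pendant '[{"twist":[0,0,0],"xyz":[0,0,-1],"fingers":0},{"twist":[0,0,0],"xyz":[0,0,-1],"fingers":0}]'
```

```text
t: 13.82
ee_pos: [0.6143, 0.0834, 0.1011]
eef_rot: [2.466, 1.946, 0.001]
force: [-5.9, 0.9, 14.5]
opening: 0.0005
gripper_force: 7.2
t: 13.98
ee_pos: [0.6144, 0.0834, 0.1009]
eef_rot: [2.466, 1.946, 0.0]
force: [-11.6, -1.2, 27.0]
opening: 0.0006
gripper_force: 13.8
```

```bash
python3 -m pendant '[{"twist":[0,0,0],"xyz":[0,0,20],"fingers":0},{"twist":[0,0,0],"xyz":[0,0,60],"fingers":0},{"twist":[0,0,0],"xyz":[0,0,100],"fingers":0},{"twist":[0,0,0],"xyz":[0,0,140],"fingers":0},{"twist":[0,0,0],"xyz":[-20,-35,140],"fingers":0},{"twist":[0,0,0],"xyz":[-40,-70,140],"fingers":0},{"twist":[0,0,0],"xyz":[-60,-105,140],"fingers":0},{"twist":[0,0,0],"xyz":[-60,-105,140],"fingers":0}]'
python3 -c "
from h import *
im=shot('scene','s13');cv2.imwrite('pics/v10.png',cv2.resize(im[120:290,180:380],(700,595),interpolation=cv2.INTER_CUBIC))"
```

```text
t: 14.65
ee_pos: [0.5511, -0.0254, 0.2391]
eef_rot: [2.468, 1.943, -0.001]
force: [1.0, 0.5, 0.1]
opening: 0.0006
gripper_force: 0.0
```

View pics/v10.png

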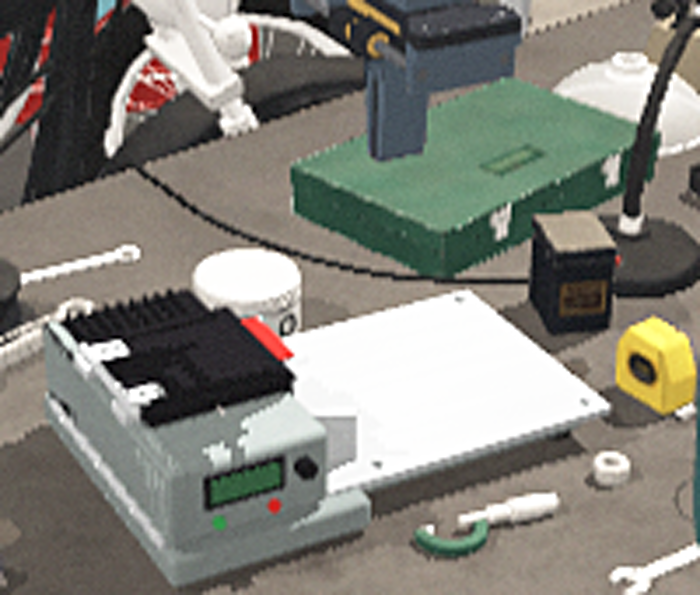

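The shield lies flat over the well, with the red lip at about (265,338) in the crop. The bystanders look unmoved and the arm is clear.

```bash
python3 -c "
from station import env
print(env.close_job())"
```

```text
the job is handed in; nothing more can be done
None
```

The job is handed in at about 14.7 s of the 67 s allowed: the cell is square and against the stop in the well, the light shield is pressed fully closed over it, and the bystanders look unmoved in the last picture; the judge's result was not shown.

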